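# Refit the level tube of a refill canister

## Task

The canister's washed level tube stands in the wooden drying rack: it is the long capped one. Push it, capped end up, into the push-fit collet of the canister's gauge, past the seal until you feel it bottom on its seat, home with a firm touch but never more than about 1.5 kg of push on its washers, or they are crushed. Then swing the steel keeper fully round over the tube's cap, and leave the other things where they are.

Things in the scene. Friction and masses are not known exactly. Their poses are not given: they have to be found in the camera images.
- tube: the level tube: frosted clear rigid tube, 12 mm outside diameter, 175 mm long overall, 45 g or so, standing upright in one of the three wells of the drying rack. Its lower 4 mm taper to 9 mm diameter; its top 20 mm is a black vent cap of 16 mm diameter. Origin: centre of its lower end; z runs up along the tube.
- tube_top (a point): centre of the top face of the level tube's black cap, 175 mm above the tube's origin.
- gauge: steel refill canister (170 mm diameter, 280 mm high, fixed) with its level gauge. Origin: on the counter under the collet's upright axis; its +y points to the canister, whose centre is 215 mm and wall 130 mm away; yaw varies. A pipe 38 mm up leads to a black push-fit elbow, 31 mm wide, open upwards; at the canister's top a bracket carries the keeper.
- mouth (a point): centre of the mouth of the push-fit collet (grey ring, 32 mm outside), 85 mm above the counter, open upwards. A lead-in cone narrows from 19 mm to a 13 mm bore in the first 5 mm. The tube bottoms on the seat washer out of sight, 24 to 36 mm below the mouth.
- seal (a point): the rubber seal ring inside the bore, on its axis, 17 mm below the mouth; collet jaws grip 8 mm higher. Each pushes back as the tube's end passes: some 1 to 3 N at the collet, a peak of some 5 to 12 N at the seal, then a steady drag of 4 to 11 N (less while held still); on the seat the resistance climbs steeply above that drag. A climb of 5 to 7 N is right.
- seat: the seat inside the elbow that the tube bottoms on, out of sight; this point lies on the axis, 38 mm below the mouth. A stack of rubber washers (they give 1 mm per 20 N) of unknown thickness, 2 to 14 mm, lies on it, so the tube meets it 24 to 36 mm below the mouth. 4 N on it is enough; more than 16 N crushes them.
- keeper (a joint): angle of the keeper about its upright hinge, rad: 0 is fully closed against its stop, tip pad right above the collet; it starts swung aside at 1.3 to 1.75, towards the gauge's -x (the robot's side). Seen from above it closes anticlockwise. Slight friction (0.08 N m); it stays where it is left.
- keeper_knob (a point): middle of the keeper's upright black finger knob (12 mm diameter, 20 mm high, this point 257 mm above the counter), 70 mm from the hinge. The keeper is a flat steel bar 16 x 5 mm, its top 247 mm up, reaching 111 mm from the hinge; its 22 mm rubber pad, 100 mm from the hinge, hangs to 238 mm: 2 to 15 mm above a bottomed tube's cap. It strikes a tube that is not home.
- keeper_hinge (a point): the keeper's upright hinge axis, at its bar's underside (242 mm above the counter), 100 mm from the collet axis towards the canister.
- rack: wooden drying rack, a fixed block 230 x 70 x 60 mm high; origin: centre of its underside; three wells of 13.5 mm diameter, 45 mm deep, in a row along its x axis at -75, 0 and +75 mm. Level tube, short tube and dip rod stand in them in any order.
- short_tube: bystander: the same sort of capped tube but 115 mm long, in the rack; origin: centre of its lower end.
- dip_rod: bystander: steel rod of 10 mm diameter with a 20 mm ball top, 138 mm long, in the rack; origin: its lower end.
- pump_bottle: bystander: amber pump bottle, 64 mm diameter, 167 mm high; origin: centre of its underside.
- candle: bystander: candle jar with a wooden lid, 74 mm diameter, 82 mm high; origin: centre of its underside.
- soap0: bystander: soap bar with a paper band, 55 x 80 x 26 mm; origin: centre of its underside.
- soap1: bystander: a second such soap bar; origin: centre of its underside.
- dish: bystander: small white dish, 90 mm diameter, 22 mm high; origin: centre of its underside.

How it is judged:
On the way, in this order (a step that is already met when the one before it is completed fails the run):
1. the level tube is pushed past the seal and felt to bottom: upright in the collet, its end at least 21 mm below the mouth and pressed on the seat's washer with more than 4 N (z of tube in the frame of mouth below -0.021 m and horizontal distance between tube and mouth below 0.003 m and angle between tube's own z axis and vertical below 0.06 rad and contact force between tube and seat above 4 N), for 0.1 s.
2. the keeper is swung fully round over the seated tube (z of tube in the frame of mouth below -0.021 m and horizontal distance between tube and mouth below 0.003 m and angle between tube's own z axis and vertical below 0.06 rad and value of joint keeper below 0.1 rad), for 0.2 s.
At the end, for the whole second after the job is handed in: The level tube stands at rest in the collet, its lower end at least 21 mm below the collet's mouth (past the seal), within 3 mm of the collet's axis and within 0.06 rad of upright, and the keeper is within 0.1 rad of fully closed, over the cap (all of step 2 and linear speed of tube below 0.02 m/s); the robot touches nothing.
It fails at once if the tube is pressed on the seat with more than 16 N, or jammed against the gauge with contact forces that add up to more than 60 N (contact force between tube and seat above 16 N or contact force between tube and gauge above 60 N).
It fails at once if another thing is moved more than 30 mm (distance of any of short_tube, dip_rod, pump_bottle, candle, soap0, soap1, dish from where it was at the start of the episode above 0.03 m).
It also fails if it takes over 72 s, if anything falls off the work surface, if the arm or the gripper's body presses on something with over 40 N, if the wrist force passes 120 N, or if a joint passes its speed limit or range.

## Robot

A 7-joint arm with a two-finger parallel gripper is mounted at the origin on the work surface. World frame = base frame: x ahead of the robot, y to its left, z up, the work surface at z = 0. Lengths are in m, angles in rad, forces in N, time in s.
With the tool pointing down it reaches from about 0.4 to 0.875 m from the base axis. Payload 6.5 kg.
Tool frame: the origin (TCP) lies midway between the tips of the shut fingers; the grasp point (between the pads) lies 19 mm behind it; z points along the fingers, y is the line along which they close (so a half turn about z gives the same grasp; the last joint's range is limited). The gripper opens to 85 mm and grips with 20 to 120 N. Pads are 22 mm wide; open, the fingers measure 114 mm over their backs; the gripper's body (76 mm by 85 mm) begins 54 mm behind the grasp point. The pads swing forward as they close: fully open they stand 13 mm farther back than shut.
Start: joints at [-1.176, 0.536, -0.004, 1.538, 0.003, 1.067, -0.071], TCP at [0.289, 0.582, 0.206] pointing down, gripper open.
Joint ranges: [-2.7, 2.7], [-0.37, 2.16], [-1.27, 1.26], [0.24, 2.4], [-1.31, 4.45], [0.19, 1.91], [-2.76, 2.76]. Speed limits (rad/s): [2.39, 2.39, 3.14, 3.14, 3.14, 3.14, 3.14].

## Interface

Orientations are given as [roll, pitch, yaw] about the fixed x, y, z axes, in that order (R = Rz(yaw) Ry(pitch) Rx(roll)).
In Python, from bench import robot gives the robot as it stands. Calls block until the motion is done:
- robot.movep(position, orientation): joint-space move of the TCP to a pose.
- robot.move_l(position, ori=None, vel=0.15, force_limit=None): straight line of the TCP; ori=None keeps the orientation; vel is the mean speed in m/s. With force_limit (N) it stops when the force on the tool has changed by that much, and returns True; else False.
- robot.set_joints(angles): joint-space move.
- robot.grip(opening): finger opening in m; the grip force is fixed at half the most; returns when the fingers have stopped.
- robot.dwell(seconds).
- robot.ik(position, orientation): joint angles nearest the present ones, or None.
- robot.get_state(): the state.
- robot.snapshot(name): name is "scene" or "top" or "wrist"; returns a dict with "color" (480x640x3 uint8, red, green, blue), "mtx" (3x3 intrinsics, pixels), "R" (3x3) and "t" (3): a world point X has camera coordinates R X + t. Camera axes: x right, y down, z forward; pixel columns grow to the right and rows downward; lengths in m; the calibration is good to about 2 mm. A picture is of the moment at which its call begins. There is no depth.
A pose or a line that the arm cannot do raises robot.MotionError and nothing moves.
- robot.finish_job(): hands the job in; it is judged then, once.
The state is a dict: "time_s": time; "qpos": joint angles; "joint_vel": joint speeds; "joint_efforts": joint torques, N m; "eef_pos": TCP position; "tcp_rot": TCP orientation; "force": force on the tool from outside, world axes, zero at the start; "torque": the same for the moment, N m; "width": finger opening in m; "grasp_force": force on a finger pad.
Only numpy, scipy, OpenCV 4.12 (cv2) and the standard library are available. Lean on these libraries where they do the work, as an engineer would, in place of code of your own. Each camera call takes 0.05 s, during which the arm holds its last target. There are 200 camera calls.

## Working session

There is one attempt and no reset: what is moved stays moved. The work goes in short steps, each a Python script; the robot and the scene stay as the last script left them, time stands still between calls to the robot, and variables do not carry over. Pictures are saved under pics/ and viewed, at most 10 in all, crops included, and the job is handed in when it is done.

```bash
mkdir -p pics; ls
python3 - <<'E'
from bench import robot
import cv2,numpy as np,pickle
d={}
for n in("scene","top","wrist"):
    s=robot.snapshot(n);d[n]=s;cv2.imwrite(f"pics/{n}0.png",s["color"][:,:,::-1]);print(n,s["mtx"].tolist(),s["R"].round(4).tolist(),s["t"].round(4).tolist())
pickle.dump(d,open("s0.pkl","wb"))
st=robot.get_state();print(st["time_s"],st["eef_pos"],st["tcp_rot"],st["force"])
E
```

```text
pics
scene [[620.0077365235595, 0.0, 316.90719828860574], [0.0, 620.0077365235595, 242.6172787085792], [0.0, 0.0, 1.0]] [[0.0092, 0.9998, -0.0168], [0.813, -0.0173, -0.5821], [-0.5822, -0.0083, -0.813]] [0.1202, -0.3808, 1.5959]
top [[531.5592247780957, 0.0, 316.1510308481883], [0.0, 531.5592247780957, 248.28155793137012], [0.0, 0.0, 1.0]] [[-0.0297, -0.9996, -0.0001], [-0.9931, 0.0295, -0.1132], [0.1132, -0.0033, -0.9936]] [-0.0849, 0.609, 1.1316]
wrist [[384.01086430792134, 0.0, 323.98770714330175], [0.0, 384.01086430792134, 238.0409144679163], [0.0, 0.0, 1.0]] [[0.4447, 0.8957, -0.0014], [0.865, -0.4291, 0.26], [0.2323, -0.1168, -0.9656]] [-0.65, -0.0348, 0.3774]
0.15 [0.28884208 0.58174771 0.20562529] [-3.14029477e+00  1.00377805e-04  2.68079246e+00] [ 0.26101951  0.48836423 -0.43158435]
```

View pics/scene0.png

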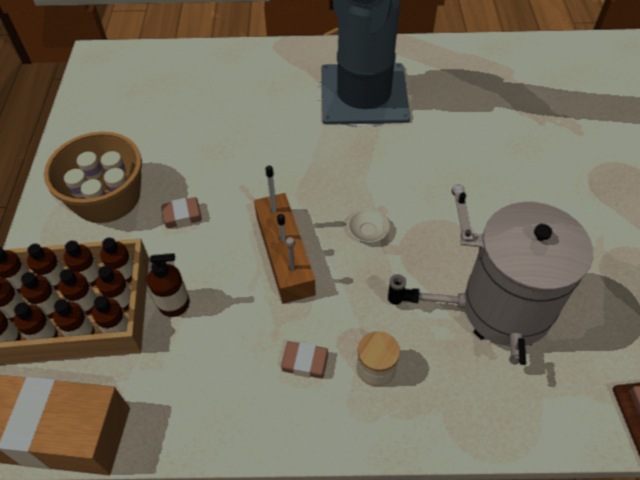

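View pics/top0.png

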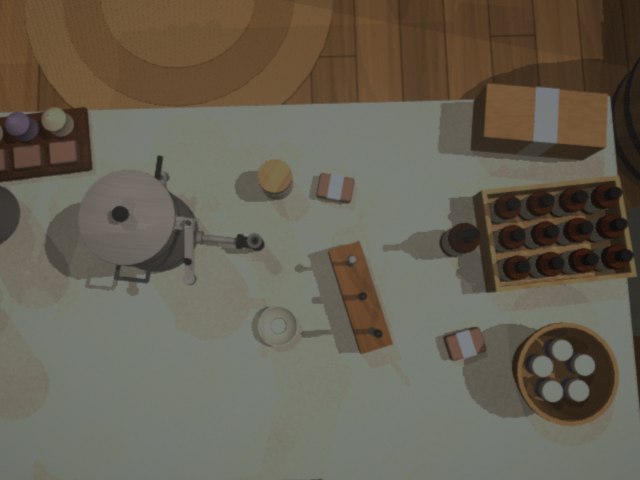

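The scene view shows the long tube's cap at about (269,172), the collet mouth at (398,282), and the knob at (459,190). In the top view these are at (377,333), (255,241) and (190,280). I'll zoom in for accuracy.

Run:
```python
import cv2,numpy as np,pickle
d=pickle.load(open("s0.pkl","rb"))
rows=[]
for n,cs in(("scene",[(269,185),(400,285),(462,213)]),("top",[(375,335),(248,241),(190,250)])):
    r=[]
    for (u,v) in cs:
        h=32; c=d[n]["color"][v-h:v+h,u-h:u+h,::-1]
        c=cv2.convertScaleAbs(c,alpha=1.6)
        c=cv2.resize(c,(256,256),interpolation=cv2.INTER_CUBIC)
        for k in range(0,64,8):
            cv2.putText(c,str(u-h+k),(k*4,8),0,.3,(0,255,255));cv2.putText(c,str(v-h+k),(0,k*4+3),0,.3,(0,255,0))
            cv2.line(c,(k*4,10),(k*4,14),(0,255,255));cv2.line(c,(22,k*4),(26,k*4),(0,255,0))
        r.append(c)
    rows.append(np.hstack(r))
cv2.imwrite("pics/crop.png",np.vstack(rows))
```

```text
(no output)
```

View pics/crop.png

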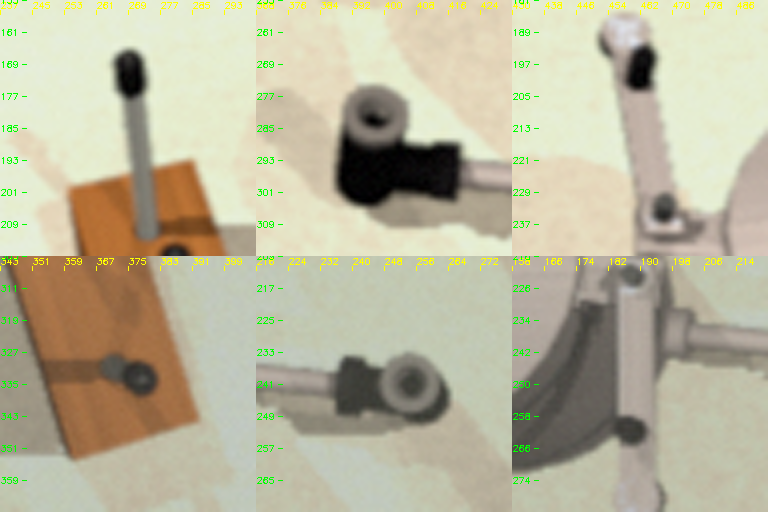

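The crops give these pixel positions:

| Point | Scene | Top |
|---|---|---|
| Cap top | (269.0,166.8) | (378.1,333.2) |
| Mouth | (397.4,281.4) | (254.1,240.1) |
| Knob | (461.6,197.7) | (187.4,261.1) |
| Hinge pin | (467.7,232) | (187.6,223) |

Next I'll triangulate them and check the heights.

```bash
cat > h.py <<'E'
import numpy as np,cv2,pickle
def P(s): return s["mtx"]@np.c_[s["R"],s["t"]]
def tri(s1,p1,s2,p2):
    X=cv2.triangulatePoints(P(s1),P(s2),np.float64(p1),np.float64(p2))[:,0];return X[:3]/X[3]
def onz(s,p,z):
    d=s["R"].T@np.linalg.inv(s["mtx"])@[*p,1];c=-s["R"].T@s["t"];return c+d*(z-c[2])/d[2]
def proj(s,X):
    q=P(s)@[*X,1];return q[:2]/q[2]
E
python3 - <<'E'
from h import *
from bench import robot
d=pickle.load(open("s0.pkl","rb"));a,b=d["scene"],d["top"]
pts=dict(cap=((269,166.8),(378.1,333.2),.190),mouth=((397.4,281.4),(254.1,240.1),.085),knob=((461.6,197.7),(187.4,261.1),.257),hinge=((467.7,232),(187.6,223),.247))
for k,(p,q,z) in pts.items(): print(k,tri(a,p,b,q).round(4),onz(a,p,z).round(4),onz(b,q,z).round(4))
for p in((375,261),(375+5,333)): pass
# rack corners in top crop (near robot): 
print([onz(b,p,.06).round(3) for p in((361,353.5),(392,344))])
# other caps
for n,p,q,z in(("short",(281,217),(362,296),.13),("rod",(290,240),(352,259),.143)): print(n,onz(a,p,z).round(3),onz(b,q,z).round(3))
E
```

```text
cap [ 0.426  -0.2126  0.1969] [ 0.4196 -0.2136  0.19  ] [ 0.4257 -0.2132  0.19  ]
mouth [0.6212 0.0266 0.0877] [0.6196 0.0269 0.085 ] [0.6216 0.0271 0.085 ]
knob [0.5644 0.1249 0.2615] [0.5607 0.1262 0.257 ] [0.5648 0.126  0.257 ]
hinge [0.6331 0.1258 0.2562] [0.6263 0.1285 0.247 ] [0.6347 0.1279 0.247 ]
[array([ 0.378, -0.19 ,  0.06 ]), array([ 0.396, -0.256,  0.06 ])]
short [ 0.496 -0.192  0.13 ] [ 0.497 -0.191  0.13 ]
rod [ 0.561 -0.173  0.143] [ 0.57  -0.173  0.143]
```

Heights agree to within 7 mm. The distances also match: hinge to mouth is about 100 mm and knob to hinge about 70 mm. Moving above the tube for a closer look.

Run:
```python
from h import *
from bench import robot
pi=np.pi
d=pickle.load(open("s0.pkl","rb"));w=d["wrist"];print("cam",-w["R"].T@w["t"])
robot.move_l([0.289,0.582,0.38],vel=.25)
robot.movep([0.424,-0.213,0.27],[pi,0,0.29])
st=robot.get_state();print(st["time_s"],st["qpos"],st["eef_pos"],st["tcp_rot"])
o=[]
S={}
for n in("wrist","top","scene"):
    S[n]=robot.snapshot(n)
pickle.dump(S,open("s1.pkl","wb"))
w=S["wrist"];print("cam",-w["R"].T@w["t"],proj(w,[.424,-.213,.19]),proj(w,[.424,-.213,.06]))
cv2.imwrite("pics/w1.png",cv2.convertScaleAbs(w["color"][:,:,::-1],alpha=1.4))
```

```text
cam [0.23146826 0.61139955 0.37253647]
3.8583 [-0.51088838  0.24542908  1.04494718  1.95210708 -0.24103077  1.07666507
 -0.64214546] [ 0.42460452 -0.21231796  0.27001131] [ 3.14152746e+00 -6.70152761e-05  2.91863839e-01]
cam [ 0.48873828 -0.19311779  0.43707108] [324.580674   240.04077653] [324.37109349 205.47031412]
```

View pics/w1.png

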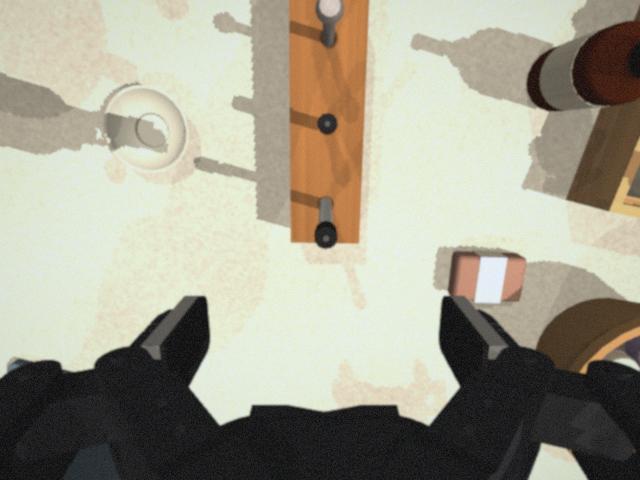

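The wrist view shows the long tube's cap at (325,236), where I predicted (324.6,240). It is centred between the fingers, about 2 mm further along the row. Grasping.

Run:
```python
from h import *
from bench import robot
pi=np.pi
w=pickle.load(open("s1.pkl","rb"))["wrist"];c=onz(w,(325,236),.19);print(c)
x,y=c[:2]
robot.move_l([x,y,0.27],ori=[pi,0,.29],vel=.1)
print(robot.move_l([x,y,0.131],vel=.12,force_limit=8))
robot.grip(0.0)
st=robot.get_state();print(st["time_s"],st["width"],st["grasp_force"],st["force"],st["torque"],st["eef_pos"])
robot.move_l([x,y,0.30],vel=.12)
st=robot.get_state();print(st["time_s"],st["width"],st["grasp_force"],st["force"])
for q in ([.6212,.0268,.27],):
    j=robot.ik(q,[pi,0,1.47]);print(j)
robot.movep([.55,0.0,.30],[pi,0,1.47])
robot.movep([.6212,.0268,.245],[pi,0,1.47])
S={n:robot.snapshot(n) for n in("wrist","top","scene")}
pickle.dump(S,open("s2.pkl","wb"))
st=robot.get_state();print(st["time_s"],st["width"],st["qpos"],st["eef_pos"],st["force"])
ims=[]
for n,(u,v) in(("scene",(392,262)),("top",(254,240))):
    c=S[n]["color"][v-48:v+48,u-32:u+32,::-1];c=cv2.resize(cv2.convertScaleAbs(c,alpha=1.6),(384,576),interpolation=cv2.INTER_CUBIC)
    for k in range(0,96,8):
        cv2.putText(c,str(v-48+k),(0,k*6+3),0,.35,(0,255,0))
        if k<64: cv2.putText(c,str(u-32+k),(k*6,8),0,.35,(0,0,255))
    ims.append(c)
cv2.imwrite("pics/c2.png",np.hstack(ims));cv2.imwrite("pics/w2.png",cv2.convertScaleAbs(S["wrist"]["color"][:,:,::-1],alpha=1.4))
```

```text
[ 0.42674932 -0.21246449  0.19      ]
False
6.225 0.014088784766334813 58.361488580703735 [0.17804597 1.38682106 3.13550357] [ 0.08335885  0.00738379 -0.00110019] [ 0.42693742 -0.21255203  0.13116668]
7.7833 0.014322363729185794 58.353856801986694 [ 0.30566054  0.07492104 -1.24089881]
[-0.56722652  0.48991106  0.65133681  1.57565314 -0.31329863  1.18262627
  0.04612091]
9.3667 0.014307249051941922 [-0.59521007  0.52379171  0.69965372  1.60790543 -0.36200728  1.14170291
  0.08664508] [0.62109155 0.02500357 0.24637723] [-0.26092726  0.38528124  0.58470312]
```

View pics/c2.png

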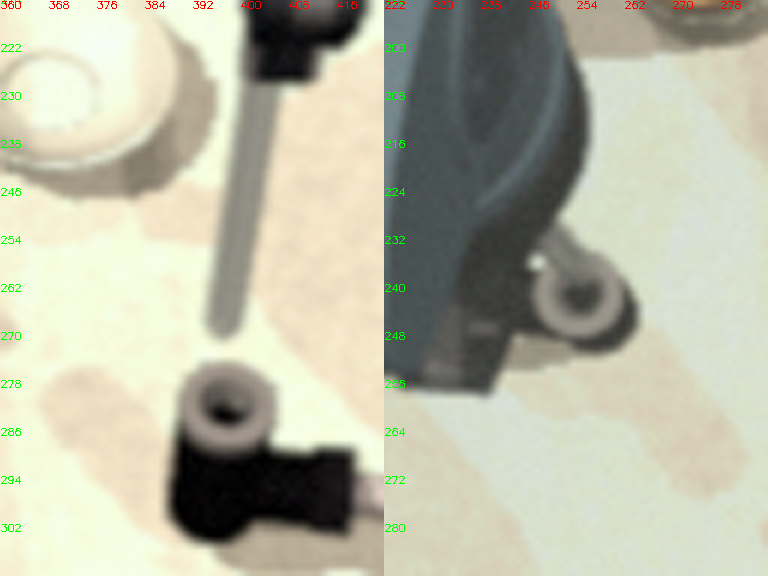

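View pics/w2.png

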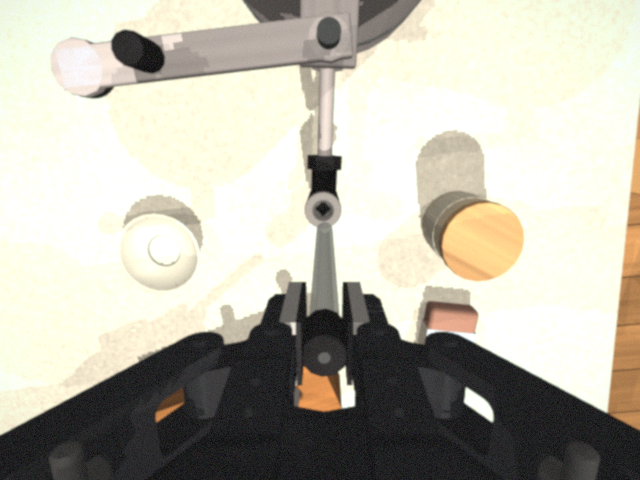

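The tube is held upright, with its end near scene (396.8,268.9) and the mouth at (397.5,281.4). The wrist view has the mouth at (323,208) and the tube's end near (324,228). I'll lower the tube to about 12 mm above the mouth, then compare the two directly.

Run:
```python
from h import *
from bench import robot
pi=np.pi
S=pickle.load(open("s2.pkl","rb"))
print("mouth wrist",onz(S["wrist"],(323,208),.085),"scene",onz(S["scene"],(397.5,281.4),.085),"end scene",onz(S["scene"],(396.8,268.9),.130))
robot.move_l([.6212,.0268,.215],ori=[pi,0,1.47],vel=.08);robot.dwell(.3)
st=robot.get_state();e=st["eef_pos"];print(st["time_s"],e,st["tcp_rot"],st["force"],st["torque"])
S={n:robot.snapshot(n) for n in("wrist","top","scene")};S["e"]=e
pickle.dump(S,open("s3.pkl","wb"))
ims=[]
E0=np.r_[e[:2],e[2]-.116];M=[.6208,.0268,.085]
for n in("scene","wrist"):
    u,v=proj(S[n],M).astype(int)-(0,14);s=8;h=(32,36)
    c=S[n]["color"][v-h[1]:v+h[1],u-h[0]+8:u+h[0]-8,::-1];u0=u-h[0]+8;v0=v-h[1]
    c=cv2.resize(cv2.convertScaleAbs(c,alpha=1.6),None,fx=s,fy=s,interpolation=cv2.INTER_CUBIC)
    print(n,u0,v0,"pred end",proj(S[n],E0),"pred mouth",proj(S[n],M),"top",proj(S[n],E0+[0,0,.06]))
    for k in range(0,72,8):
        cv2.putText(c,str(v0+k),(0,k*s+3),0,.35,(0,160,0))
        if k<48: cv2.putText(c,str(u0+k),(k*s,8),0,.35,(0,0,255))
    ims.append(c)
o=np.hstack(ims);print(o.shape);cv2.imwrite("pics/c3.png",o)
```

```text
mouth wrist [0.62166661 0.02943174 0.085     ] scene [0.61955622 0.02705344 0.085     ] end scene [0.62080596 0.02167734 0.13      ]
10.1917 [0.62144807 0.02680832 0.21534843] [ 3.14097491e+00 -1.62351430e-04  1.47001792e+00] [ 0.27830934  0.18538899 -0.37023178] [ 0.01692779 -0.03555201 -0.04499265]
scene 373 231 pred end [398.14038338 278.16785261] pred mouth [397.42121605 281.96446214] top [401.16364726 260.12989522]
wrist 297 171 pred end [322.08369782 225.23645072] pred mouth [321.3416445  221.21279467] top [321.69899545 247.75447478]
(576, 768, 3)
```

View pics/c3.png

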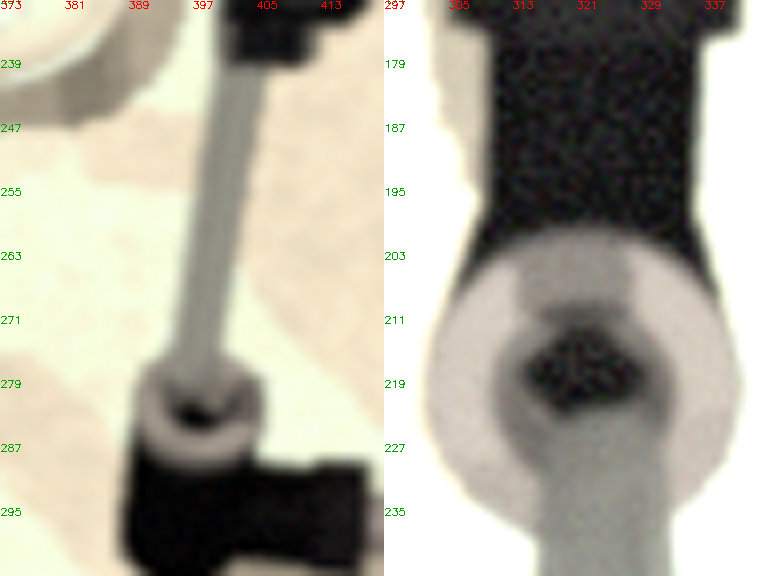

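In the wrist crop the ring centre is at (321.9,218.7) and the tube tip at about (324.4,228.1). In the scene crop the ring is at u=397.9 and the tip at u=397.1. The tube's slope matches vertical. Next step: compute the lateral correction.

Run:
```python
from h import *
S=pickle.load(open("s3.pkl","rb"));w,s=S["wrist"],S["scene"]
a=onz(w,(324.4,228.1),.0993);m=onz(w,(321.9,218.7),.085);print("wrist",a,m,m-a)
r=proj(s,a)
a2=onz(s,(397.1,278.2),.0993);m2=onz(s,(397.9,281.9),.085);print("scene",a2,m2,m2-a2)
```

```text
wrist [0.62296645 0.02440367 0.0993    ] [0.62144807 0.02877937 0.085     ] [-0.00151839  0.0043757  -0.0143    ]
scene [0.62144978 0.02487935 0.0993    ] [0.62067539 0.02770951 0.085     ] [-0.00077439  0.00283016 -0.0143    ]
```

Run:
```python
from h import *
from bench import robot
x,y=.6212-.0012,.0268+.0035
robot.move_l([x,y,.215],vel=.03);robot.dwell(.3)
f0=robot.get_state()["force"];t0=robot.get_state()["torque"];print(f0)
for z in(.202,.199,.197,.195,.1935):
    h=robot.move_l([x,y,z],vel=.015,force_limit=8);robot.dwell(.15)
    st=robot.get_state();f=st["force"]-f0
    print(z,h,st["eef_pos"].round(4),f.round(2),(st["torque"]-t0).round(3),round(st["time_s"],2))
    if h or np.hypot(*f[:2])>8: break
np.save("f0.npy",np.r_[f0,t0])
```

```text
[-0.25743967  0.32912141 -0.07003424]
0.202 False [0.6201 0.0303 0.2021] [-0.51 -1.47 -0.77] [-0.073 -0.071 -0.071] 12.08
0.199 False [0.62   0.0303 0.199 ] [ 0.8  -1.35 -0.26] [-0.115  0.032 -0.046] 12.58
0.197 False [0.62   0.0303 0.197 ] [-0.18  0.29 -0.23] [-0.091 -0.027 -0.048] 13.02
0.195 False [0.62   0.0303 0.195 ] [ 0.12 -0.17  0.49] [-0.11  -0.053 -0.057] 13.45
0.1935 False [0.62   0.0303 0.1935] [ 0.58 -0.48 -0.08] [-0.104  0.006 -0.096] 13.85
```

The tube has entered the bore with no side load. Continuing past the collet and seal in fine steps, watching the force.

Run:
```python
from h import *
from bench import robot
x,y=.620,.0303
f0=np.load("f0.npy")[:3]
z=.1935;L=[]
def rd():
    st=robot.get_state();return st["force"]-f0,st
while z>.163:
    dz=.001 if z>.1795 else .00025
    z-=dz
    h=robot.move_l([x,y,z],vel=.008 if dz>.0005 else .004,force_limit=14 if z>.1795 else 8)
    f,st=rd();L.append(f[2]);print(f"{z:.5f} {st['eef_pos'][2]:.5f} {h} {f.round(1)} {st['time_s']:.2f}")
    if z<.1790:
        base=np.median(L[-12:-2]) if len(L)>20 else np.median(L[-6:-2])
        base=np.median([l for l in L[16:]][:-2]) if len(L)>22 else base
        if f[2]-base>5: print("seat?",base);break
    if f[2]>22 or np.hypot(*f[:2])>15: print("stop");break
```

```text
0.19250 0.19243 False [-0.1 -1.1 -0.7] 14.12
0.19150 0.19143 False [ 0.3 -0.2  0.1] 14.40
0.19050 0.19041 False [-0.1 -0.   0.1] 14.68
0.18950 0.18947 False [0.  0.5 1. ] 14.95
0.18850 0.18847 False [ 0.1 -0.5  0.3] 15.22
0.18750 0.18738 False [ 0.5 -0.6 -1.2] 15.50
0.18650 0.18638 False [ 0.6 -0.3  0.2] 15.78
0.18550 0.18541 False [ 1.2  0.3 -0.9] 16.05
0.18450 0.18438 False [ 0.1 -1.2 -0.8] 16.32
0.18350 0.18341 False [ 1.   0.7 -0.4] 16.60
0.18250 0.18245 False [0.2 0.7 0. ] 16.88
0.18150 0.18160 False [ 0.2 -0.6  1.3] 17.15
0.18050 0.18084 False [-0.7 -0.9  4. ] 17.43
0.17950 0.17944 False [ 0.3 -0.5  4.1] 17.70
0.17925 0.17930 False [1.  0.1 3.7] 17.95
0.17900 0.17902 False [ 0.7 -0.3  3.7] 18.20
0.17875 0.17873 False [ 0.6 -0.4  4. ] 18.45
0.17850 0.17846 False [-0.1 -0.2  4.2] 18.70
0.17825 0.17817 False [-0.1 -1.   3.2] 18.95
0.17800 0.17794 False [ 0.2 -1.3  4. ] 19.20
0.17775 0.17766 False [1.3 0.1 2.9] 19.45
0.17750 0.17740 False [ 1.3 -0.1  2.9] 19.70
0.17725 0.17719 False [ 1.1 -0.9  3.7] 19.95
0.17700 0.17692 False [ 0.2 -1.1  2.7] 20.20
0.17675 0.17671 False [ 1.1 -0.8
[... 1064 characters left out ...]
] 26.45
0.17050 0.17046 False [ 1.4 -0.2  3.7] 26.70
0.17025 0.17024 False [ 0.8 -0.9  4.2] 26.95
0.17000 0.16993 False [ 0.1 -1.   2.1] 27.20
0.16975 0.16971 False [ 0.4 -0.6  2.8] 27.45
0.16950 0.16945 False [ 0.4 -0.7  2.5] 27.70
0.16925 0.16922 False [0.9 0.3 3.7] 27.95
0.16900 0.16895 False [ 0.6 -0.6  3.5] 28.20
0.16875 0.16867 False [0.6 0.2 2.3] 28.45
0.16850 0.16844 False [ 1.1 -0.   2.6] 28.70
0.16825 0.16825 False [ 0.6 -0.4  3.3] 28.95
0.16800 0.16800 False [-0.6 -0.9  3.6] 29.20
0.16775 0.16793 False [-0.3 -0.   5.6] 29.45
0.16750 0.16781 False [-0.7  0.5  5.3] 29.70
0.16725 0.16780 False [-0.  -0.6  6.8] 29.95
0.16700 0.16771 False [ 0.4 -0.6  8.5] 30.20
seat? 3.190571734396604
```

The seal showed at z≈0.1815, then a steady drag. From 0.168 the force climbs steeply, about 30.5 mm down by the seal position, so this is the seat. The climb is 5.3 N so far. One more small step, then hold and check.

Run:
```python
from h import *
from bench import robot
f0=np.load("f0.npy")[:3]
def avg():
    F=[]
    for _ in range(8): robot.dwell(.03);F.append(robot.get_state()["force"]-f0)
    return np.mean(F,0)
a=avg();print(a,robot.get_state()["eef_pos"])
z=.1670
while a[2]<9.3 and z>.1662:
    z-=.0002;robot.move_l([.62,.0303,z],vel=.004,force_limit=6);a=avg();print(z,a,robot.get_state()["eef_pos"][2])
robot.dwell(.2)
S={n:robot.snapshot(n) for n in("wrist","scene")};pickle.dump(S,open("s4.pkl","wb"))
print(robot.get_state()["time_s"])
w=S["wrist"]["color"][:,:,::-1];s=S["scene"]["color"][160:320,340:500,::-1]
o=np.hstack([cv2.resize(cv2.convertScaleAbs(w,alpha=1.4),(480,360)),cv2.resize(cv2.convertScaleAbs(s,alpha=1.5),(320,320))[:, :].copy()[:320] if 0 else cv2.copyMakeBorder(cv2.resize(cv2.convertScaleAbs(s,alpha=1.5),(320,320)),0,40,0,0,0)])
cv2.imwrite("pics/c4.png",o)
```

```text
[-0.73927975 -0.54264318  7.96982555] [0.62041515 0.03022596 0.16769679]
0.1668 [-0.93437268 -0.2012678   9.05368858] 0.1676488918504413
0.1666 [-0.9478432  -0.49110225  9.90972923] 0.16761243341845272
31.8
```

View pics/c4.png

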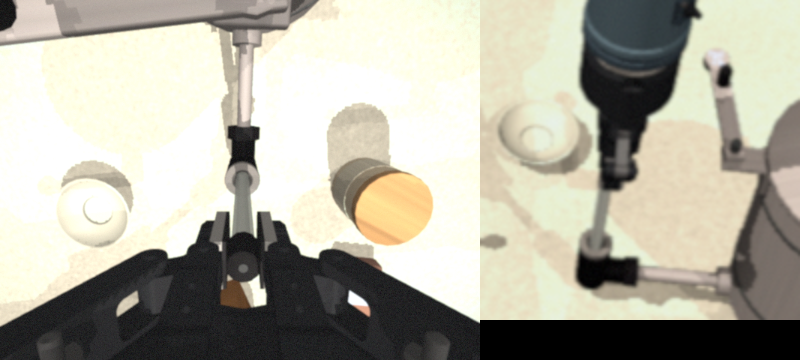

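Feedback is about 20 N/mm, which matches the washers. The climb is about 6.7 N, so the tube is seated and upright in the collet. Releasing, retracting and looking at the knob.

Run:
```python
from h import *
from bench import robot
pi=np.pi
s=pickle.load(open("s2.pkl","rb"))["wrist"]
k=onz(s,(126,44),.267);hg=onz(s,(328,31),.255);print("knob",k,"hinge",hg,np.linalg.norm((k-hg)[:2]))
robot.grip(.05);robot.dwell(.1)
robot.move_l([.62,.0303,.34],vel=.15)
robot.movep([.565,.127,.34],[pi,0,0.05]);robot.dwell(.2)
st=robot.get_state();print(st["time_s"],st["qpos"].round(2),st["eef_pos"],st["force"])
S={n:robot.snapshot(n) for n in("wrist","top","scene")};pickle.dump(S,open("s5.pkl","wb"))
w=S["wrist"];print("pred knobtop",proj(w,[.565,.127,.267]),"hinge",proj(w,[.632,.128,.25]),"tubetop",proj(w,[.62,.0303,.2295]))
cv2.imwrite("pics/w5.png",cv2.convertScaleAbs(w["color"][:,:,::-1],alpha=1.4))
```

```text
knob [0.5646891  0.12725108 0.267     ] hinge [0.63434217 0.12682692 0.255     ] 0.06965435443070592
35.1667 [-1.05  0.46  1.07  1.6  -0.41  1.33 -1.44] [0.5651166  0.12659565 0.33999427] [-0.08951895  0.51739324 -0.14571045]
pred knobtop [323.82665815 241.85468078] hinge [327.42799243 135.01224237] tubetop [463.83065685 159.57640824]
```

View pics/w5.png

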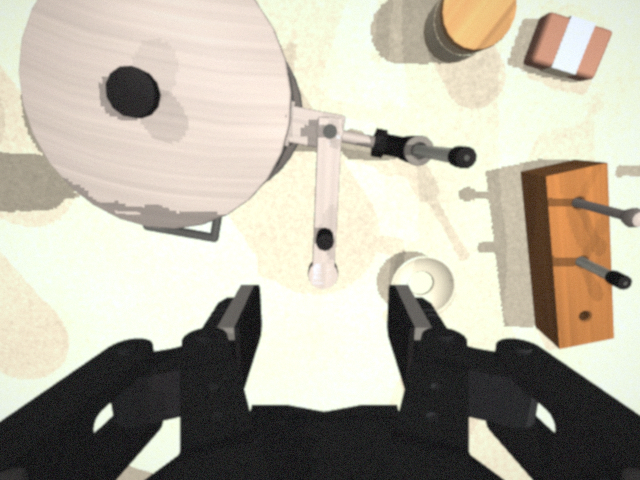

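The knob is at (325,239), where I predicted (323.8,241.9). The tube's cap is at (462,157), as predicted for the seated tube, so it stayed down. Straddling the knob and swinging the keeper.

Run:
```python
from h import *
from bench import robot
pi=np.pi
H=np.array([.634,.127]);r=.070;z=.2515
def pose(phi): return [*(H+r*np.array([np.cos(phi),np.sin(phi)])),z],[pi,0,phi-pi]
p,o=pose(pi+.0)
print([robot.ik(*pose(f)) is not None for f in(pi,3.9,4.6,4.68)])
robot.move_l([p[0]+.001,p[1],.30],ori=o,vel=.12)
print("hit",robot.move_l([p[0]+.001,p[1],z],vel=.08,force_limit=8))
robot.grip(.018)
st=robot.get_state();f0=st["force"];print(st["width"],st["grasp_force"],st["eef_pos"],f0,st["time_s"])
end=4.572
for phi in list(np.linspace(pi,end-.04,13)[1:])+[end,end+.02,end+.04,end+.06,end+.08]:
    p,o=pose(phi);h=robot.move_l(p,ori=o,vel=.08 if phi<end-.05 else .03,force_limit=15)
    st=robot.get_state();f=st["force"]-f0;print(f"{phi:.3f} {h} {f.round(1)} {st['eef_pos'].round(4)} {st['time_s']:.1f}")
    if h: break
```

```text
[True, True, True, True]
hit False
0.017855878026659677 0.0 [0.56506409 0.12705858 0.25167065] [-0.44672748 -0.43306656 -0.2084822 ] 36.9667
3.257 False [0.6 0.4 1.5] [0.5645 0.1186 0.2517] 37.2
3.373 False [0.4 1.9 0.5] [0.5659 0.111  0.2516] 37.5
3.489 False [0.2 1.5 1.4] [0.5682 0.1033 0.2515] 37.8
3.605 False [ 1.   1.4 -0.3] [0.5713 0.0959 0.2515] 38.0
3.721 False [0.4 0.4 0.7] [0.5753 0.0889 0.2515] 38.3
3.837 False [0.7 0.6 0.2] [0.5801 0.0824 0.2515] 38.6
3.953 False [ 0.1 -0.  -0. ] [0.5856 0.0765 0.2515] 38.8
4.069 False [-1.4  0.   0.7] [0.5918 0.0712 0.2515] 39.1
4.184 False [ 0.4  0.9 -0.1] [0.5985 0.0667 0.2515] 39.4
4.300 False [-0.6  1.   0.3] [0.6057 0.063  0.2515] 39.6
4.416 False [0.9 0.1 0.5] [0.6132 0.0602 0.2514] 39.9
4.532 False [-0.2  0.4  0.2] [0.6211 0.0583 0.2514] 40.3
4.572 False [ 1.5  1.5 -0.2] [0.624  0.0578 0.2515] 40.6
4.592 False [0.9 1.3 1. ] [0.6255 0.0575 0.2515] 40.8
4.612 False [0.2 0.  0.9] [0.627  0.0574 0.2515] 41.1
4.632 False [ 1.  -0.3 -0.1] [0.6284 0.0572 0.2515] 41.3
4.652 False [ 0.6 -0.1  0.5] [0.6298 0.0571 0.2515] 41.6
```

No stop felt yet, so I'll continue gently until contact.

Run:
```python
from h import *
from bench import robot
pi=np.pi
H=np.array([.634,.127]);r=.070;z=.2515
def pose(phi): return [*(H+r*np.array([np.cos(phi),np.sin(phi)])),z],[pi,0,phi-pi]
f0=np.array([-.45,-.43,-.2])
for phi in np.arange(4.667,4.80,.015):
    p,o=pose(phi);h=robot.move_l(p,ori=o,vel=.03,force_limit=12)
    robot.dwell(.08);st=robot.get_state();f=st["force"]-f0;print(f"{phi:.3f} {h} {f.round(1)} {st['eef_pos'].round(4)} {st['time_s']:.1f}")
    if h or f[0]<-6: break
S={n:robot.snapshot(n) for n in("wrist","scene")};pickle.dump(S,open("s6.pkl","wb"))
w=S["wrist"]["color"][:,:,::-1];s=S["scene"]["color"][160:320,340:500,::-1]
o=np.hstack([cv2.resize(cv2.convertScaleAbs(w,alpha=1.4),(480,360)),cv2.copyMakeBorder(cv2.resize(cv2.convertScaleAbs(s,alpha=1.5),(320,320)),0,40,0,0,0)])
cv2.imwrite("pics/c6.png",o)
```

```text
4.667 False [ 0.7  0.3 -0.3] [0.6308 0.057  0.2515] 41.9
4.682 False [ 1.  -0.5  0.3] [0.6319 0.057  0.2515] 42.2
4.697 False [ 0.2  0.  -0.5] [0.6329 0.057  0.2515] 42.6
4.712 False [ 0.6 -0.4  0.8] [0.634  0.057  0.2515] 42.9
4.727 False [0.1 1.2 0.8] [0.635  0.057  0.2515] 43.2
4.742 False [ 1.7  0.5 -0.3] [0.6361 0.057  0.2515] 43.6
4.757 False [ 0.1 -0.1  0.3] [0.6371 0.057  0.2515] 43.9
4.772 False [ 0.4  0.4 -0.6] [0.6382 0.0571 0.2515] 44.2
4.787 False [ 0.8 -0.4 -0. ] [0.6393 0.0572 0.2515] 44.6
```

View pics/c6.png

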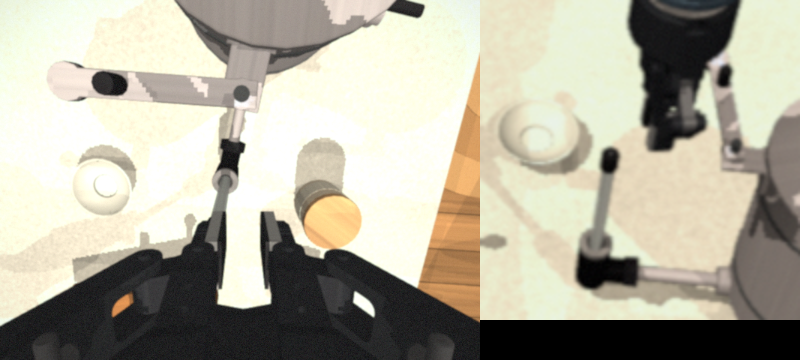

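The keeper is not over the tube: the fingers lost the knob. Measuring the knob's current position.

Run:
```python
from h import *
S=pickle.load(open("s6.pkl","rb"));S5=pickle.load(open("s5.pkl","rb"))
w=S["wrist"]
for k,h,s in(((144,110),(321,124),w),((325,239),(330,130),S5["wrist"])):
    K=onz(s,k,.260);Hh=onz(s,h,.252);d=(K-Hh)[:2];print(K,Hh,np.linalg.norm(d),np.arctan2(d[1],d[0])%(2*np.pi))
t=S5["wrist"]
for z in(.30,.321,.34): print(z,proj(t,[.5651,.1266,z]))
# pad tips appear at which z? opening .05: project both finger inner tips
for dz in(0,.01,.02): print([proj(t,[.5651,.1266+s*.025,.34+dz]).round(0) for s in(1,-1)])
```

```text
[0.56461848 0.12704686 0.26      ] [0.63417009 0.12716296 0.252     ] 0.06955171069753556 3.1432619086140967
[0.56505964 0.12622304 0.26      ] [0.63517242 0.12653559 0.252     ] 0.07011348139484411 3.146050412699166
0.3 [324.51494331 257.40114881]
0.321 [324.56726495 270.00836725]
0.34 [324.62483743 283.8808073 ]
[array([271., 281.]), array([378., 286.])]
[array([268., 290.]), array([381., 295.])]
[array([264., 299.]), array([385., 305.])]
```

The knob hasn't moved (angle 3.14 as before). I'll grip it outright, so the finger width proves contact, before swinging.

Run:
```python
from h import *
from bench import robot
pi=np.pi
robot.move_l([.639,.057,.30],vel=.2)
robot.movep([.5650,.1265,.30],[pi,0,0.0])
print(robot.grip(.045))
print("hit",robot.move_l([.5650,.1265,.2505],vel=.08,force_limit=8))
st=robot.get_state();print(st["eef_pos"],st["force"],st["tcp_rot"],st["width"])
robot.grip(0)
st=robot.get_state();print(st["width"],st["grasp_force"],st["force"],st["time_s"])
s=robot.snapshot("wrist");pickle.dump(s,open("s7.pkl","wb"))
g=s["color"].sum(2)
for z in(.2505,.267): print(proj(s,[.565,.1265,z]))
u,v=proj(s,[.565,.1265,.267]).astype(int)
print(g[v-24:v+25:4,u-40:u+41:5]//3)
```

```text
False
hit False
[0.56531147 0.12632506 0.25073342] [0.31586528 0.42037999 0.07197303] [ 3.14141147e+00 -5.20899579e-04 -2.51046098e-04] 0.04483483190926752
-0.0003508612970594429 0.0 [0.65953731 0.43785036 0.19458933] 48.15
[324.8364596 283.8226187]
[324.91328319 298.39062164]
[[182 182 186 185 184 123 122  47  21  48 154 162 182 182 183 180 180]
 [181 183 179 185 182 121  73  20  17  20  43 171 183 184 181 182 184]
 [185 182 183 189 180  91  59  55  14  57  59 110 183 180 182 180 176]
 [184 185 186 184 184  77  76  64  21  67  74  78 185 179 183 183 180]
 [182 186 179 183 184  78  74  64  23  60  76  76 182 183 184 182 183]
 [184 181 104  98 100  74  74  61  16  64  73  74  96 101 112 179 185]
 [183 103  25  27  36  77  77  62  20  59  73  74  34  21  23 105 185]
 [185  25  21  22  48  73  75  55  20  62  74  75  43  19  28  34 180]
 [180  31  30  35  56  75  74  57  23  64  74  73  55  26  34  39 177]
 [161  32  28  29  63  73  76  55  22  58  78  75  59  31  26  29 170]
 [125  26  21  25  65  76  73  58  24  56  75  74  70  21  20  20 126]
 [ 71  24  28  25  69  74  73  50  21  50  71  74  75  21  22  21  70]
 [ 29  26  28  24  52  84  89  60  31  55  87  81  55  28  23  26  36]]
```

Run:
```python
from h import *
s=pickle.load(open("s7.pkl","rb"));g=s["color"].mean(2).astype(int)
print("col profile rows 150-300 step3 at u=325",[(r,g[r,325]) for r in range(150,300,4)])
for r in range(240,290,4): print(r,g[r,285:366:4])
for X in([.565,.1265,.2505],[.576,.1265,.2505],[.565,.1265,.267],[.565,.1265,.247],[.571,.1265,.247],[.634,.127,.255]): print(X,proj(s,X).round(1))
for n,k in(("s6.pkl","scene"),): 
    t=pickle.load(open(n,"rb"))[k];print([proj(t,X).round(1) for X in([.6393,.0572,.2515],[.6393,.0572,.30])])
```

```text
col profile rows 150-300 step3 at u=325 [(150, np.int64(153)), (154, np.int64(169)), (158, np.int64(169)), (162, np.int64(171)), (166, np.int64(172)), (170, np.int64(169)), (174, np.int64(170)), (178, np.int64(170)), (182, np.int64(169)), (186, np.int64(168)), (190, np.int64(171)), (194, np.int64(169)), (198, np.int64(168)), (202, np.int64(169)), (206, np.int64(168)), (210, np.int64(169)), (214, np.int64(169)), (218, np.int64(171)), (222, np.int64(167)), (226, np.int64(166)), (230, np.int64(169)), (234, np.int64(167)), (238, np.int64(170)), (242, np.int64(172)), (246, np.int64(170)), (250, np.int64(167)), (254, np.int64(166)), (258, np.int64(166)), (262, np.int64(168)), (266, np.int64(167)), (270, np.int64(161)), (274, np.int64(22)), (278, np.int64(21)), (282, np.int64(17)), (286, np.int64(19)), (290, np.int64(23)), (294, np.int64(22)), (298, np.int64(19))]
240 [184 184 183 185 186 181 160 176 172 176 169 163 159 165 154 182 182 178
 177 179 182]
244 [186 184 185 182 184 183 159 176 171 178 170 164 159 163 153 179 183 181
 179 184 181]
248 [180 179 180 180 181 184 160 178 171 177 170
[... 522 characters left out ...]
 182 129 131 117  99  92 135 159 162 152 181 180 183
 184 178 176]
276 [180 184 182 186 182 183 123 121  33  27  22  20  75 161 153 179 183 183
 179 179 184]
280 [185 183 180 180 187 177 120  84  23  24  19  23  15 130 158 182 181 183
 182 183 183]
284 [183 184 184 184 186 175  75  76  75  32  23  67  76  76 117 183 178 182
 180 181 177]
288 [182 184 185 184 187 177  74  73  76  26  13  67  76  77 101 181 178 182
 182 186 186]
[0.565, 0.1265, 0.2505] [324.8 283.8]
[0.576, 0.1265, 0.2505] [324.8 261.4]
[0.565, 0.1265, 0.267] [324.9 298.4]
[0.565, 0.1265, 0.247] [324.8 281.1]
[0.571, 0.1265, 0.247] [324.8 269.1]
[0.634, 0.127, 0.255] [323.7 129.7]
[array([425.9, 237.5]), array([429.8, 219.4])]
```

The image shows the shut fingertips passing just above the knob, so the fingers really end higher than the TCP suggests. The bar can be straddled too, and there is free space below it, so I'll go lower (TCP 0.228) and push bar and knob together. The radial clearance to the tube is sufficient.

```bash
cat > sw.py <<'E'
from h import *
from bench import robot
pi=np.pi
H=np.array([.6345,.1268]);r=.070;z=.228
def pose(phi): return [*(H+r*np.array([np.cos(phi),np.sin(phi)])),z],[pi,0,phi-pi]
E
python3 - <<'E'
from sw import *
robot.grip(.045)
print("hit",robot.move_l([.565,.1265,z],vel=.06,force_limit=8),robot.get_state()["eef_pos"])
robot.grip(.006)
st=robot.get_state();print(st["width"],st["grasp_force"],st["force"],st["time_s"])
if st["width"]>.009:
    robot.grip(st["width"]+.006)
    f0=robot.get_state()["force"]
    for phi in np.linspace(pi,3.5,3)[1:]:
        p,o=pose(phi);h=robot.move_l(p,ori=o,vel=.08,force_limit=15)
        st=robot.get_state();f=st["force"]-f0;print(f"{phi:.3f} {h} {f.round(1)} {st['eef_pos'].round(4)} {st['width']:.4f} {st['time_s']:.1f}")
        if h: break
E
```

```text
hit False [0.56487201 0.12635241 0.22770189]
0.00927851305789678 58.608155250549316 [-0.27700339 -0.57730773  3.7666564 ] 49.65
3.321 False [ 0.7  0.9 -0.9] [0.5656 0.1142 0.2281] 0.0150 50.2
3.500 False [0.3 0.4 0.2] [0.5689 0.1024 0.228 ] 0.0154 50.5
```

Run:
```python
from sw import *
S={n:robot.snapshot(n) for n in("wrist","scene")};pickle.dump(S,open("s8.pkl","wb"))
for n,s in S.items():
    g=s["color"].mean(2).astype(int)
    for phi in np.arange(3.1,3.6,.05):
        print(n,round(phi,2),[ (lambda q:(q.tolist(),int(g[q[1],q[0]])))(np.round(proj(s,[*(H+rr*np.array([np.cos(phi),np.sin(phi)])),zz])).astype(int)) for rr,zz in((.070,.262),(.105,.247),(.045,.247))])
```

```text
wrist 3.1 [([251, 305], 189), ([231, 358], 30), ([280, 235], 188)]
wrist 3.15 [([260, 308], 192), ([242, 362], 20), ([285, 237], 193)]
wrist 3.2 [([269, 310], 30), ([254, 365], 27), ([290, 239], 189)]
wrist 3.25 [([278, 313], 38), ([265, 368], 20), ([296, 240], 188)]
wrist 3.3 [([287, 314], 77), ([277, 370], 26), ([301, 241], 188)]
wrist 3.35 [([296, 316], 30), ([289, 372], 21), ([307, 242], 120)]
wrist 3.4 [([306, 317], 95), ([301, 373], 118), ([312, 243], 116)]
wrist 3.45 [([315, 317], 24), ([313, 374], 168), ([318, 243], 120)]
wrist 3.5 [([324, 318], 26), ([324, 374], 166), ([324, 243], 122)]
wrist 3.55 [([333, 317], 24), ([336, 374], 163), ([329, 243], 154)]
scene 3.1 [([465, 198], 150), ([461, 188], 13), ([465, 215], 149)]
scene 3.15 [([462, 198], 117), ([458, 188], 10), ([463, 215], 150)]
scene 3.2 [([460, 198], 49), ([455, 188], 6), ([462, 215], 150)]
scene 3.25 [([458, 198], 47), ([452, 188], 11), ([461, 215], 146)]
scene 3.3 [([456, 198], 7), ([449, 188], 10), ([459, 215], 107)]
scene 3.35 [([454, 198], 6), ([446, 189], 11), ([458, 215], 82)]
scene 3.4 [([452, 199], 5), ([443, 189], 9), ([457, 215], 75)]
scene 3.45 [([451, 199], 8), ([440, 190], 11), ([456, 216], 99)]
scene 3.5 [([449, 200], 23), ([438, 191], 11), ([454, 216], 115)]
scene 3.55 [([447, 200], 60), ([435, 192], 12), ([453, 216], 118)]
```

The keeper is moving now: the knob and bar are between the fingers. Continuing the swing to the stop.

Run:
```python
from sw import *
f0=robot.get_state()["force"]
for phi in list(np.linspace(3.5,4.53,6)[1:])+list(np.arange(4.56,4.74,.025)):
    p,o=pose(phi);h=robot.move_l(p,ori=o,vel=.09 if phi<4.54 else .03,force_limit=12)
    st=robot.get_state();f=st["force"]-f0;print(f"{phi:.3f} {h} {f.round(1)} {st['eef_pos'].round(4)} {st['time_s']:.1f}")
    if h or (phi>4.5 and f[0]<-5): break
s=robot.snapshot("wrist");pickle.dump(s,open("s9.pkl","wb"))
g=s["color"].mean(2).astype(int)
for a in np.arange(4.3,4.85,.05):
    print(round(a,2),[int(g[tuple(np.round(proj(s,[*(H+rr*np.array([np.cos(a),np.sin(a)])),.247])).astype(int)[::-1])]) for rr in(.03,.04,.05,.095,.105)])
```

```text
3.706 False [ 0.  -0.3 -0.4] [0.5753 0.0896 0.228 ] 51.0
3.912 False [ 0.5  0.7 -0.7] [0.5841 0.0784 0.2279] 51.4
4.118 False [ 0.4  0.6 -0.5] [0.5951 0.0691 0.2279] 51.7
4.324 False [ 1.2 -0.3 -0.3] [0.6077 0.0623 0.2279] 52.1
4.530 False [ 0.3 -0.2 -0. ] [0.6215 0.0581 0.2279] 52.4
4.560 False [0.  0.6 0. ] [0.6234 0.0579 0.2279] 52.7
4.585 False [-0.   1.1 -0.8] [0.6254 0.0576 0.2279] 52.9
4.610 False [-5.9  1.7  2.2] [0.6256 0.0578 0.2277] 53.2
4.3 [175, 181, 176, 26, 19]
4.35 [172, 177, 176, 26, 24]
4.4 [177, 167, 178, 24, 17]
4.45 [173, 174, 174, 18, 18]
4.5 [174, 173, 167, 26, 34]
4.55 [179, 177, 156, 170, 151]
4.6 [154, 178, 179, 153, 159]
4.65 [122, 172, 172, 153, 150]
4.7 [120, 120, 128, 134, 171]
4.75 [119, 117, 183, 15, 24]
4.8 [120, 181, 189, 20, 27]
```

It hit the stop (5.9 N) at 4.60, as expected for 4.57 plus finger slack. A strike on the cap would have come about 0.19 rad earlier. Releasing, retracting and verifying.

Run:
```python
from sw import *
robot.grip(.045)
robot.move_l([.6256,.0578,.36],vel=.15);robot.dwell(.2)
s=robot.snapshot("wrist");sc=robot.snapshot("scene");pickle.dump((s,sc),open("s10.pkl","wb"))
g=s["color"].mean(2)
c=proj(s,[.6245,.0575,.262]);u,v=c.astype(int);w=g[v-30:v+30,u-30:u+30]<50
ys,xs=np.nonzero(cv2.morphologyEx(w.astype(np.uint8),cv2.MORPH_OPEN,np.ones((5,5))));
q=(xs.mean()+u-30,ys.mean()+v-30);K=onz(s,q,.26);d=K[:2]-H
print("blob",len(xs),q,c,K,"r",np.hypot(*d),"ang",np.arctan2(d[1],d[0])%(2*pi),"closed",np.arctan2(.0297-.1268,.6205-.6345)%(2*pi))
st=robot.get_state();print(st["time_s"],st["force"],st["eef_pos"])
```

```text
blob 208 (np.float64(321.94711538461536), np.float64(229.7019230769231)) [321.27271646 231.76275871] [0.62506846 0.05845965 0.26      ] r 0.06898809779370264 ang 4.575246989556499 closed 4.569194535705518
54.9667 [-1.39242714  0.48818545  0.84224856] [0.62542359 0.05778663 0.35949135]
```

The knob sits at r = 69 mm and angle 4.575, against 4.569 expected when closed. The keeper is fully closed and the arm is clear.

```bash
python3 -c "
from bench import robot
print(robot.finish_job())"
```

```text
the job is handed in; nothing more can be done
None
```

I handed in the job at about 55 s: the level tube is bottomed on its seat (about 6.7 N climb above the drag), the keeper is closed against its stop over the cap, and no contact with the other things was felt, though I did not re-measure their positions.

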